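# Put the evaporation glassware into its matching cork holders

### The job

Put each of the four pieces standing about the bench into the cork holder that matches it: the large bulb flask in the large round holder, the small conical flask in the small round one, the measuring cylinder in the hexagonal one and the oblong bottle, lined up, in the oblong one. Set each down gently, upright and flat on the holder's floor inside the rim, and do not drop these pieces or knock them over. Leave the beaker and the mortar where they stand.

Things in the scene. Friction and masses are not known exactly. Their poses are not given: they have to be found in the camera images.
- bulb_flask: The larger glass flask: a round bulb 96 mm across with a small flat underside (43 mm across), the bulb's widest part 43 mm up, bulb ending 88 mm up; then a straight upright neck 30 mm across (33 mm at the lip) up to the top at 145 mm, with a frosted band. About 0.16 kg. Loose, standing upright on the bench. Origin at the centre of its underside, z up. Round, yaw does not matter. Belongs in the large round holder.
- conical_flask: The smaller glass flask: a cone 52 mm across at its flat underside, narrowing to 24 mm at 66 mm up; then a straight upright neck 24 mm across (27 mm at the lip) up to the top at 107 mm, with a frosted band. About 0.08 kg. Loose, standing upright on the bench. Origin at the centre of its underside, z up. Round, yaw does not matter. Belongs in the small round holder.
- cylinder: Glass measuring cylinder with a white hexagonal foot: foot 56 mm across flats (65 mm across corners), 9 mm thick; straight tube 26 mm across (29 mm at the lip) up to the top at 130 mm, with white ring marks. About 0.10 kg. Loose, standing upright on the bench. Origin at the centre of its underside, z up. Two of the foot's flats face its +x and -x. Belongs in the hexagonal holder.
- oblong_bottle: White plastic bottle of oblong plan, 44 mm along its x axis by 72 mm along its y axis, shoulder at 80 mm (a low step to 85 mm); round grey screw cap in the middle, 34 mm across, from 88 mm to the top at 118 mm. The cap does not come off. About 0.15 kg. Loose, standing upright on the bench. Origin at the centre of its underside, z up. Belongs in the oblong holder.
- large_round_holder: Large round cork holder with a raised rim, outer diameter 108 mm, inside the rim 92 mm. Fixed to the bench. Origin at the centre of its underside, z up; the floor is 5 mm above the bench, the rim's top 14 mm above the bench (rim 9 mm above the floor, 8 mm thick).
- small_round_holder: Small round cork holder with a raised rim, outer diameter 86 mm, inside the rim 70 mm. Fixed to the bench. Origin at the centre of its underside, z up; the floor is 5 mm above the bench, the rim's top 14 mm above the bench (rim 9 mm above the floor, 8 mm thick).
- hex_holder: Hexagonal cork holder with a raised rim, outside 90 mm across flats, inside the rim 74 mm across flats (the cylinder's foot fits it at any yaw). Two of its flats face its +x and -x. Fixed to the bench. Origin at the centre of its underside, z up; the floor is 5 mm above the bench, the rim's top 14 mm above the bench (rim 9 mm above the floor, 8 mm thick).
- oblong_holder: Oblong cork holder with a raised rim, outside 78 mm along its x axis by 106 mm along its y axis, inside the rim 62 mm by 90 mm. Fixed to the bench. Origin at the centre of its underside, z up; the floor is 5 mm above the bench, the rim's top 14 mm above the bench (rim 9 mm above the floor, 8 mm thick).
- beaker: Bystander to be left where it stands: empty glass beaker, rim 60 mm across, 75 mm high, loose. Origin at the centre of its underside, z up.
- mortar: Bystander to be left where it stands: white porcelain mortar bowl, rim 84 mm across, 50 mm high, loose. Origin at the centre of its underside, z up.
There are look-alikes about, which are no part of the job. Leave any black or blue look-alike of the small_round_holder alone.

How it is judged:
By the outcome, as a careful person would: the job done as asked, in the order asked, and still so for the second after the job is handed in, with the robot touching nothing.
It also fails if it takes over 120 s, if anything falls off the work surface, if the arm or the gripper's body presses on something with over 40 N, if the wrist force passes 120 N, or if a joint passes its speed limit or range.

### The arm

A 6-joint arm with a two-finger parallel gripper is mounted at the origin on the work surface. World frame = base frame: x ahead of the robot, y to its left, z up, the work surface at z = 0. Lengths are in mm, angles in rad, forces in N, time in s.
With the tool pointing down it reaches from about 350 to 975 mm from the base axis. Payload 7.1 kg.
Tool frame: the origin (TCP) lies midway between the tips of the shut fingers; the grasp point (between the pads) lies 19 mm behind it; z points along the fingers, y is the line along which they close (so a half turn about z gives the same grasp; the last joint's range is limited). The gripper opens to 88 mm and grips with 3 to 60 N. Pads are 20 mm wide; open, the fingers measure 115 mm over their backs; the gripper's body (75 mm by 178 mm) begins 61 mm behind the grasp point.
Start: joints at [1.194, 0.423, 1.63, -0, 1.089, -0.019], TCP at [218.852, 585.413, 222.675] pointing down, gripper open.
Joint ranges: [-3, 3], [-0.9, 2.11], [0.09, 2.58], [-1.31, 4.45], [0.11, 2.69], [-2.54, 2.54]. Speed limits (rad/s): [2.39, 2.39, 3.01, 3.14, 3.14, 3.14].

### API

Orientations are given as a rotation vector (axis times angle).
In Python, from workcell import ctrl gives the robot as it stands.
- The arm moves only by the shell command python3 -m inch 'ROWS' [OPENING]. ROWS is JSON, a list of rows, each an object with "xyz": the shift along the tool's x, y, z in mm, a list of three; "rot": the turn, a rotation vector about the tool's x, y, z in rad, a list of three. In form: [{"xyz": [dx, dy, dz], "rot": [ax, ay, az]}, ...]. A call has 1 to 12 rows; each row is the pose to reach, as a shift and turn from the pose commanded when the call began, along the tool's axes at that moment; what a row does not reach only later rows make up. A row lasts 1/12 s, in which the tool goes at most 41.7 mm and 7.16 degrees, less where a joint would pass 70% of its speed; a pose out of reach is approached as far as the arm can. A call with a gripper value outside its range is refused whole. OPENING is the closure in counts, from 0 (fully open) to 255 (shut), set as the call begins (- or left out, the last holds). The fingers move at their own pace and stop on an object; the grip force is fixed at half the most. Time passes only in rows, so rows that repeat a pose let the fingers close. It gives the time, the measured TCP pose, the force, the opening and the grip force at its end, in the units of the state.
- ctrl.get_obs(): the state, without advancing time (a new reading comes with each control period).
- ctrl.get_image(name): name is "side" or "top"; returns the picture (400x640x3 uint8, red, green, blue); there is no depth.
- ctrl.camera_model(name): a dict with "fx", "fy", "cx", "cy" (pixels), "position" and "attitude" of the camera in the world. Camera axes: x right, y up, looking along -z (the intrinsics and any distortion apply to the point x, -y, -z); pixel columns grow to the right and rows downward; lengths in mm; the calibration is good to about 2 mm. A picture is of the moment at which its call begins. camera_model takes no time and is no camera call.
- ctrl.close_job(): hands the job in; it is judged then, once.
The state is a dict: "t": time; "qpos": joint angles; "qvel": joint speeds; "joint_torque": joint torques, N m; "ee_pos": TCP position; "orientation": TCP orientation; "ft_force": force on the tool from outside, world axes, zero at the start; "moment": the same for the moment, N m; "width": finger opening in mm; "grasp_force": force on a finger pad.
Only numpy, scipy, OpenCV 4.12 (cv2) and the standard library are available. Lean on these libraries where they do the work, as an engineer would, in place of code of your own. Each camera call takes 0.05 s, during which the arm holds its last target. There are 200 camera calls.

## Working session

There is one attempt and no reset: what is moved stays moved. The work goes in short steps, Python scripts to look and compute and a shell command to move; the robot and the scene stay as the last step left them, time stands still between calls to the robot, and variables do not carry over. Pictures are saved under pics/ and viewed, at most 14 in all, crops included, and the job is handed in when it is done.

```bash
mkdir -p pics; ls; python3 - <<'E'
from workcell import ctrl
import cv2
for n in("top","side"):
    im=ctrl.get_image(n); cv2.imwrite(f"pics/{n}0.png",im[:,:,::-1]); print(n,ctrl.camera_model(n))
o=ctrl.get_obs(); print({k:o[k] for k in("t","ee_pos","orientation","ft_force","width")})
E
```

```text
pics
top {'fx': 515.8793912940471, 'fy': 515.8793912940471, 'cx': 314.4166749437239, 'cy': 186.77822844408635, 'position': array([ 378.84732709,   57.04841622, 1709.56130544]), 'attitude': array([ 0.06207716, -0.06402806, -1.54516018])}
side {'fx': 486.51474816494965, 'fy': 486.51474816494965, 'cx': 319.31159319033645, 'cy': 194.7696671873555, 'position': array([ -84.29117081, -870.56508581, 1157.43233415]), 'attitude': array([ 0.75064726, -0.22331469, -0.50225499])}
{'t': 0.1, 'ee_pos': array([218.70969894, 584.96104278, 221.97099303]), 'orientation': array([-5.59095648e-01, -3.09120113e+00,  2.12375281e-03]), 'ft_force': array([ 0.24018042, -0.44156043, -0.0914432 ]), 'width': 87.91931319624288}
```

View pics/top0.png

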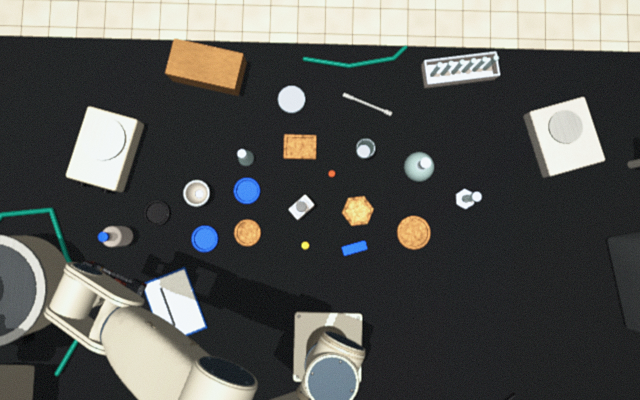

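View pics/side0.png

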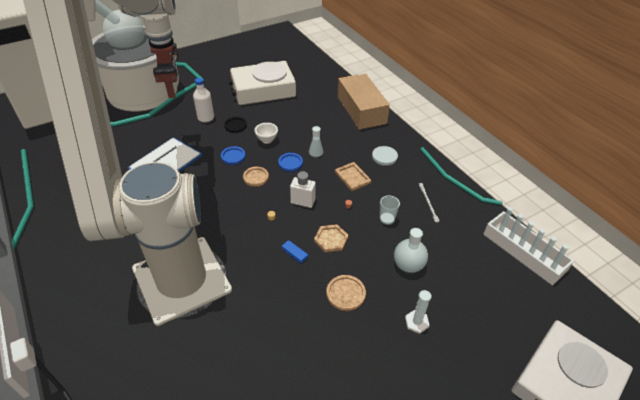

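```bash
cat > h.py <<'E'
import numpy as np,cv2
from scipy.spatial.transform import Rotation as R
from workcell import ctrl
def ray(n,u,v):
    m=ctrl.camera_model(n); d=np.array([(u-m["cx"])/m["fx"],-(v-m["cy"])/m["fy"],-1.])
    return np.array(m["position"]),R.from_rotvec(m["attitude"]).apply(d)
def plane(n,u,v,z):
    p,d=ray(n,u,v); return p+d*(z-p[2])/d[2]
def proj(n,P):
    m=ctrl.camera_model(n); c=R.from_rotvec(m["attitude"]).inv().apply(np.array(P)-m["position"])
    return m["cx"]+m["fx"]*c[0]/-c[2], m["cy"]-m["fy"]*c[1]/-c[2]
def tri(a,b):
    (p,d),(q,e)=a,b; A=np.c_[d,-e]; s=np.linalg.lstsq(A,q-p,rcond=None)[0]
    x,y=p+s[0]*d,q+s[1]*e; return (x+y)/2,np.linalg.norm(x-y)
E
python3 - <<'E'
from h import *
for n,box in(("top",(140,125,500,260)),("side",(200,100,450,340))):
    im=cv2.imread(f"pics/{n}0.png"); hsv=cv2.cvtColor(im,cv2.COLOR_BGR2HSV)
    k=cv2.inRange(hsv,(5,60,80),(25,255,255)); k=cv2.morphologyEx(k,cv2.MORPH_CLOSE,np.ones((5,5)))
    g=cv2.inRange(hsv,(0,0,70),(180,70,255))
    for nm,m in(("cork",k),("grey",g)):
        for c in cv2.findContours(m,cv2.RETR_EXTERNAL,cv2.CHAIN_APPROX_NONE)[0]:
            a=cv2.contourArea(c)
            x,y,w,h=cv2.boundingRect(c)
            if a<40 or not(box[0]<x and x+w<box[2] and box[1]<y and y+h<box[3]):continue
            M=cv2.moments(c); u,v=M["m10"]/M["m00"],M["m01"]/M["m00"]
            r=cv2.minAreaRect(c)
            print(n,nm,int(a),np.round([u,v],1),(x,y,w,h),np.round(plane(n,u,v,12),0)[:2],"rect",np.round(r[1],1),round(r[2],1))
            if nm=="cork" and n=="top":
                print("  rect world", [np.round(plane(n,*p,14)[:2],0).tolist() for p in cv2.boxPoints(r)])
    x0,y0,x1,y1=box; s=2.2 if n=="top" else 2.4
    cv2.imwrite(f"pics/{n}0c.png",cv2.resize(im[y0:y1,x0:x1],None,fx=s,fy=s,interpolation=cv2.INTER_CUBIC))
E
```

```text
top cork 567 [246.9 232.3] (233, 219, 28, 28) [361. 274.] rect [27. 27.] 90.0
  rect world [[403.0, 321.0], [405.0, 232.0], [317.0, 230.0], [315.0, 318.0]]
top cork 886 [413.4 232.1] (397, 215, 34, 35) [ 375. -272.] rect [34. 33.] 90.0
  rect world [[430.0, -217.0], [432.0, -325.0], [321.0, -326.0], [319.0, -218.0]]
top cork 687 [357.4 210.5] (342, 196, 32, 30) [441. -87.] rect [29. 31.] 90.0
  rect world [[488.0, -35.0], [490.0, -137.0], [395.0, -138.0], [392.0, -37.0]]
top cork 796 [299.6 146.2] (283, 134, 34, 26) [650. 109.] rect [25. 33.] 90.0
  rect world [[689.0, 165.0], [692.0, 56.0], [608.0, 54.0], [605.0, 163.0]]
top grey 354 [300.9 206.7] (288, 194, 27, 26) [449.  99.] rect [15.8 24.3] 48.0
top grey 367 [467. 198.] (455, 188, 28, 22) [ 491. -447.] rect [19.5 27. ] 58.0
top grey 563 [196.  192.7] (183, 179, 27, 28) [487. 446.] rect [27. 26.] 90.0
top grey 674 [418.6 166.3] (404, 152, 30, 30) [ 592. -287.] rect [29. 29.] 90.0
top grey 205 [244.5 156.8] (236, 148, 18, 18) [610. 291.] rect [18.5 15.4] 74.1
top grey 306 [365.1 147.9] (356, 138, 20, 21) [ 650. -109.] rect [20. 19
[... 429 characters left out ...]
(335, 162, 36, 29) [651. 104.] rect [33.9 21.9] 45.0
side grey 665 [419.1 313.4] (405, 289, 27, 45) [ 510. -431.] rect [24.7 44.4] 4.1
side grey 1033 [411.2 252.1] (394, 227, 35, 46) [ 620. -257.] rect [34.8 42.8] 40.9
side grey 461 [388.5 208.7] (379, 195, 22, 30) [666. -82.] rect [29. 21.] 90.0
side grey 144 [428.7 202.6] (418, 182, 22, 41) [ 796. -125.] rect [43.9  5.5] 65.4
side grey 708 [302.4 190.2] (289, 171, 27, 37) [467. 129.] rect [36. 26.] 90.0
side grey 402 [384.5 155.1] (372, 145, 27, 21) [810. 137.] rect [20. 26.] 90.0
side grey 295 [315.6 142.8] (308, 125, 16, 33) [630. 319.] rect [31.8 14.9] 82.9
side grey 372 [265.8 131.5] (254, 122, 25, 22) [500. 469.] rect [21.9 21.9] 45.0
```

View pics/top0c.png

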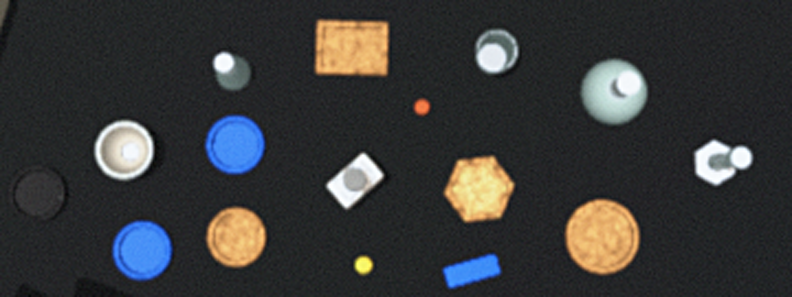

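View pics/side0c.png

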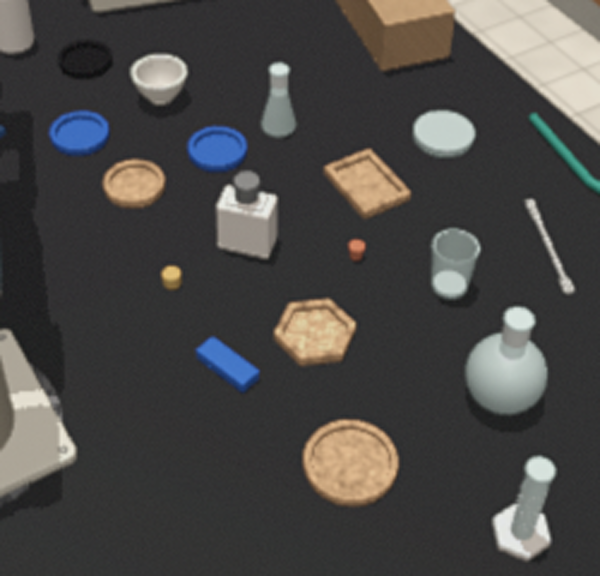

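The crops show these targets.
- **Bulb flask:** top pixel (419,166), lip at (425,163).
- **Conical flask:** (244,157), lip at (242,154).
- **Cylinder:** (467,198), lip at (477,196).
- **Bottle:** (301,207).
- **Cork holders:** large round (413,232), hexagonal (357,210), oblong (300,146).

Three other rings are close to the small round holder's size: blue ones at (247,190) and (204,238), and a black one at (158,212). The one at (247,232) is the only cork ring and measures about 86 mm, so it is the small round holder.

Next I refine the tops and axes from both views.

```bash
python3 - <<'E'
from h import *
im={n:cv2.imread(f"pics/{n}0.png") for n in("top","side")}
g={n:cv2.cvtColor(im[n],cv2.COLOR_BGR2GRAY) for n in im}
# bright lip blobs near the seen pixels
for nm,z,t,s in(("bulb",145,(425.5,162.7),(415.8,232.9)),("con",107,(241.8,153.6),(316.7,129.2)),("cyl",130,(476.8,196.4),(425,295.4)),("cap",118,(301.4,206.4),(302.5,174.5))):
    out={}
    for n,(u,v) in(("top",t),("side",s)):
        if nm!="cap":
            r=7; x,y=int(round(u)),int(round(v)); p=g[n][y-r:y+r+1,x-r:x+r+1]
            b=cv2.threshold(p,0,255,cv2.THRESH_OTSU)[0]; b=max(b,0.8*p.max()) 
            k,l,st,ce=cv2.connectedComponentsWithStats((p>b).astype(np.uint8)); i=l[r,r]
            if i: u,v=ce[i]+[x-r,y-r]; print(nm,n,"area",st[i][4],end=" ")
        out[n]=(u,v)
    P,e=tri(ray("top",*out["top"]),ray("side",*out["side"]))
    print(nm,np.round(plane("top",*out["top"],z)[:2],1),np.round(plane("side",*out["side"],z)[:2],1),"tri",np.round(P,1),round(e,1))
# yaws
hsv=cv2.cvtColor(im["top"],cv2.COLOR_BGR2HSV)
def big(box,lo,hi,z):
    m=np.zeros(hsv.shape[:2],np.uint8); x,y,w,h=box; m[y:y+h,x:x+w]=cv2.inRange(hsv,lo,hi)[y:y+h,x:x+w]
    m=cv2.morphologyEx(m,cv2.MORPH_CLOSE,np.ones((5,5)))
    c=max(cv2.findContours(m,0,cv2.CHAIN_APPROX_NONE)[0],key=cv2.contourArea)
    W=np.array([plane("top",*p,z)[:2] for p in c[:,0]],np.float32)
    # moments of the filled mask on the plane -> principal axis
    ys,xs=np.nonzero(m); F=np.array([plane("top",a,b,z)[:2] for a,b in zip(xs,ys)]); C=F.mean(0)
    w_,V=np.linalg.eigh(np.cov(F.T)); 
    r=cv2.minAreaRect(W); return np.round(C,1),"long axis deg",np.degrees(np.arctan2(V[1,1],V[0,1])).round(1),"len",np.sqrt(12*w_).round(0),"rect",r
print("holder",big((278,128,45,40),(5,60,50),(25,255,255),14))
print("bottle",big((284,190,34,34),(0,0,60),(180,90,255),82))
E
```

```text
bulb top area 134 bulb side area 85 bulb [ 586.7 -279. ] [ 591.6 -281.8] tri [ 589.  -280.6  145. ] 5.5
con top area 55 con side area 26 con [608.1 287.9] [610.4 287.2] tri [609.1 287.3 107.4] 2.3
cyl top area 64 cyl side area 88 cyl [ 490.2 -440.6] [ 493.3 -442.9] tri [ 491.8 -441.9  129.6] 3.8
cap [445.6  95.3] [450.1  96.2] tri [447.1  94.4 120.8] 3.6
holder (array([649. , 109.8]), 'long axis deg', np.float64(89.1), 'len', array([ 88., 113.]), 'rect', ((650.3184814453125, 109.52467346191406), (87.11231994628906, 109.6899185180664), 1.4289215803146362))
bottle (array([446.1,  97.8]), 'long axis deg', np.float64(133.6), 'len', array([51., 77.]), 'rect', ((446.3408508300781, 97.72369384765625), (50.814842224121094, 77.42872619628906), 42.70760726928711))
```

```bash
python3 -m inch '[{"xyz":[-318,-335,0],"rot":[0,0,1.213]},{"xyz":[-318,-335,0],"rot":[0,0,1.213]},{"xyz":[-318,-335,0],"rot":[0,0,1.213]},{"xyz":[-318,-335,0],"rot":[0,0,1.213]},{"xyz":[-318,-335,0],"rot":[0,0,1.213]},{"xyz":[-318,-335,0],"rot":[0,0,1.213]},{"xyz":[-318,-335,0],"rot":[0,0,1.213]},{"xyz":[-318,-335,0],"rot":[0,0,1.213]},{"xyz":[-318,-335,0],"rot":[0,0,1.213]},{"xyz":[-318,-335,0],"rot":[0,0,1.213]},{"xyz":[-318,-335,0],"rot":[0,0,1.213]},{"xyz":[-318,-335,0],"rot":[0,0,1.213]}]' 0
```

```text
t: 1.1
ee_pos: [400.9, 155.3, 222.7]
orientation: [2.226, 2.215, -0.001]
ft_force: [0.2, 0.7, 0.1]
width: 87.9
grasp_force: 0.0
```

```bash
python3 -m inch '[{"xyz":[-437,190,20],"rot":[0,0,0]},{"xyz":[-437,190,20],"rot":[0,0,0]},{"xyz":[-437,190,20],"rot":[0,0,0]},{"xyz":[-437,190,20],"rot":[0,0,0]},{"xyz":[-437,190,20],"rot":[0,0,0]},{"xyz":[-437,190,20],"rot":[0,0,0]},{"xyz":[-437,190,20],"rot":[0,0,0]},{"xyz":[-437,190,20],"rot":[0,0,0]},{"xyz":[-437,190,20],"rot":[0,0,0]},{"xyz":[-437,190,20],"rot":[0,0,0]},{"xyz":[-437,190,20],"rot":[0,0,0]},{"xyz":[-437,190,20],"rot":[0,0,0]}]'
python3 -m inch '[{"xyz":[0,0,0],"rot":[0,0,0]},{"xyz":[0,0,0],"rot":[0,0,0]}]'
python3 - <<'E'
from h import *
im=ctrl.get_image("side"); cv2.imwrite("pics/s1.png",cv2.resize(im[130:330,300:500,::-1],None,fx=3,fy=3,interpolation=cv2.INTER_CUBIC))
E
```

```text
t: 2.1
ee_pos: [590.8, -280.7, 202.1]
orientation: [2.222, 2.218, -0.0]
ft_force: [-1.1, 0.3, 0.1]
width: 87.8
grasp_force: 0.0
t: 2.27
ee_pos: [589.1, -276.8, 201.7]
orientation: [-2.222, -2.219, 0.0]
ft_force: [-1.1, 1.9, -0.7]
width: 88.0
grasp_force: 0.0
```

View pics/s1.png

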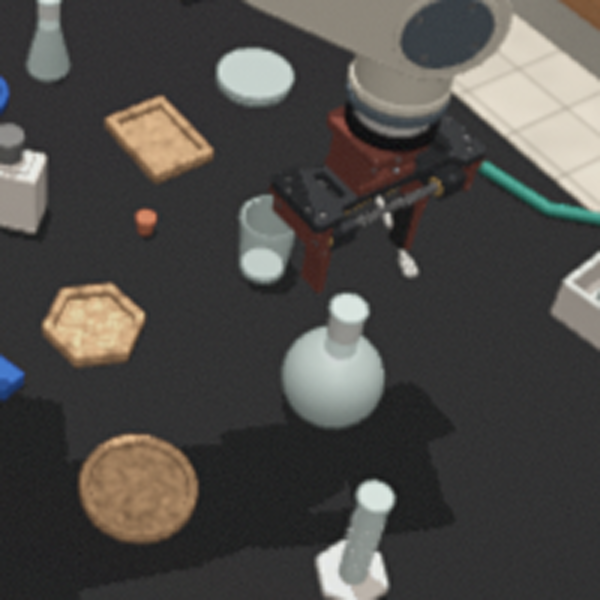

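The side view shows the open gripper above the bulb flask, with the neck at crop (347,310) under the fingers. I descend and close.

```bash
python3 -m inch '[{"xyz":[0,0,15],"rot":[0,0,0]},{"xyz":[0,0,30],"rot":[0,0,0]},{"xyz":[0,0,45],"rot":[0,0,0]},{"xyz":[0,0,60],"rot":[0,0,0]},{"xyz":[0,0,75],"rot":[0,0,0]},{"xyz":[0,0,88],"rot":[0,0,0]},{"xyz":[0,0,96],"rot":[0,0,0]},{"xyz":[0,0,99],"rot":[0,0,0]},{"xyz":[0,0,99],"rot":[0,0,0]},{"xyz":[0,0,99],"rot":[0,0,0]},{"xyz":[0,0,99],"rot":[0,0,0]},{"xyz":[0,0,99],"rot":[0,0,0]}]'
python3 - <<'E'
from h import *
o=ctrl.get_obs(); print(o["ee_pos"],o["ft_force"])
im=ctrl.get_image("side"); cv2.imwrite("pics/s2.png",cv2.resize(im[170:320,330:480,::-1],None,fx=4,fy=4,interpolation=cv2.INTER_CUBIC))
for d in(-10,0,10): print(proj("side",[591,-282+d,122]))
E
```

```text
t: 3.32
ee_pos: [589.9, -277.0, 104.6]
orientation: [2.221, 2.22, 0.001]
ft_force: [0.5, 0.0, -0.2]
width: 87.8
grasp_force: 0.0
[ 589.88536853 -276.97518214  104.56256749] [ 0.46523353  0.02307211 -0.16229347]
(np.float64(416.8304622307062), np.float64(240.42674330425675))
(np.float64(414.5405567795298), np.float64(237.96781075079056))
(np.float64(412.27091172652314), np.float64(235.53063409671321))
```

View pics/s2.png

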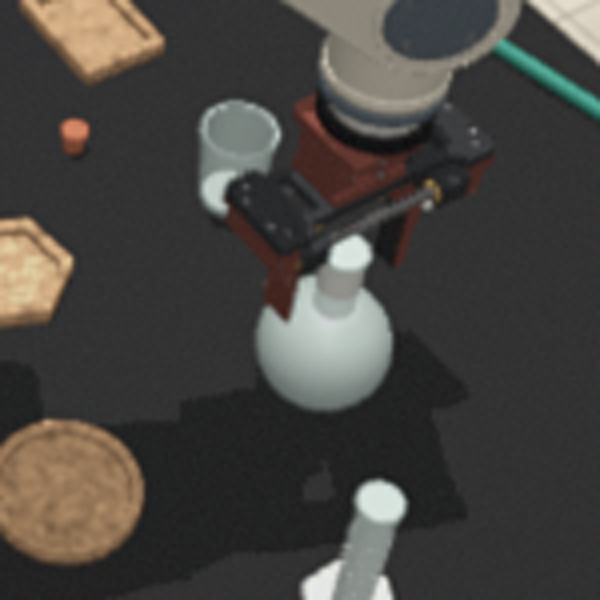

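The side crop shows the fingers straddling the neck at crop (345,275). The TCP has settled at y = -277 against a neck at about -281.5. I correct by 5 mm and close.

```bash
python3 -m inch '[{"xyz":[-5,1,1],"rot":[0,0,0]},{"xyz":[-5,1,1],"rot":[0,0,0]},{"xyz":[-5,1,1],"rot":[0,0,0]},{"xyz":[-5,1,1],"rot":[0,0,0]}]'
python3 -m inch '[{"xyz":[0,0,0],"rot":[0,0,0]},{"xyz":[0,0,0],"rot":[0,0,0]},{"xyz":[0,0,0],"rot":[0,0,0]},{"xyz":[0,0,0],"rot":[0,0,0]},{"xyz":[0,0,0],"rot":[0,0,0]},{"xyz":[0,0,0],"rot":[0,0,0]},{"xyz":[0,0,0],"rot":[0,0,0]},{"xyz":[0,0,0],"rot":[0,0,0]},{"xyz":[0,0,0],"rot":[0,0,0]},{"xyz":[0,0,0],"rot":[0,0,0]},{"xyz":[0,0,0],"rot":[0,0,0]},{"xyz":[0,0,0],"rot":[0,0,0]}]' 255
```

```text
t: 3.7
ee_pos: [590.4, -281.9, 102.7]
orientation: [2.222, 2.221, 0.0]
ft_force: [0.1, -0.8, 0.4]
width: 87.7
grasp_force: 0.0
t: 4.7
ee_pos: [590.3, -281.7, 102.6]
orientation: [-2.221, -2.221, 0.0]
ft_force: [-0.3, -0.2, -0.5]
width: 29.4
grasp_force: 30.0
```

```bash
python3 -m inch '[{"xyz":[0,0,-4],"rot":[0,0,0]},{"xyz":[0,0,-12],"rot":[0,0,0]},{"xyz":[0,0,-24],"rot":[0,0,0]},{"xyz":[0,0,-36],"rot":[0,0,0]},{"xyz":[0,0,-46],"rot":[0,0,0]},{"xyz":[0,0,-50],"rot":[0,0,0]},{"xyz":[0,0,-50],"rot":[0,0,0]},{"xyz":[0,0,-50],"rot":[0,0,0]}]'
python3 -m inch '[{"xyz":[0,-8,0],"rot":[0,0,0]},{"xyz":[1,-24,0],"rot":[0,0,0]},{"xyz":[2,-48,0],"rot":[0,0,0]},{"xyz":[3,-74,0],"rot":[0,0,0]},{"xyz":[4,-100,0],"rot":[0,0,0]},{"xyz":[5,-126,0],"rot":[0,0,0]},{"xyz":[6,-152,0],"rot":[0,0,0]},{"xyz":[7,-176,0],"rot":[0,0,0]},{"xyz":[7,-196,0],"rot":[0,0,0]},{"xyz":[7,-209,0],"rot":[0,0,0]},{"xyz":[7,-215,0],"rot":[0,0,0]},{"xyz":[7,-215,0],"rot":[0,0,0]}]'
python3 -m inch '[{"xyz":[0,0,4],"rot":[0,0,0]},{"xyz":[0,0,12],"rot":[0,0,0]},{"xyz":[0,0,20],"rot":[0,0,0]},{"xyz":[0,0,26],"rot":[0,0,0]},{"xyz":[0,0,30],"rot":[0,0,0]},{"xyz":[0,0,30],"rot":[0,0,0]},{"xyz":[0,0,30],"rot":[0,0,0]}]'
python3 - <<'E'
from h import *
a=ctrl.get_image("side"); b=ctrl.get_image("top")
cv2.imwrite("pics/p1.png",np.hstack([cv2.resize(i[y:y+130,x:x+130,::-1],(390,390),interpolation=cv2.INTER_CUBIC) for i,x,y in((a,280,195),(b,350,170))]))
E
```

```text
t: 5.37
ee_pos: [590.5, -281.8, 153.2]
orientation: [2.221, 2.221, 0.0]
ft_force: [-0.4, -0.4, -1.4]
width: 29.7
grasp_force: 30.0
t: 6.37
ee_pos: [374.3, -274.6, 152.5]
orientation: [-2.222, -2.22, 0.0]
ft_force: [1.3, 0.1, -1.5]
width: 29.5
grasp_force: 30.0
t: 6.95
ee_pos: [375.4, -274.6, 122.2]
orientation: [-2.22, -2.221, 0.0]
ft_force: [1.0, -0.0, -1.7]
width: 29.6
grasp_force: 30.0
```

View pics/p1.png

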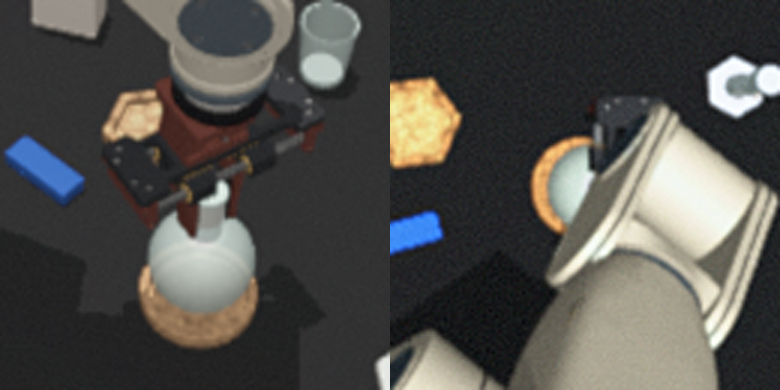

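The flask hangs centred over the large cork ring: in the side panel the bulb is at (202,258) and the ring at (198,295). I lower it slowly and watch the force.

```bash
python3 -m inch '[{"xyz":[0,0,3],"rot":[0,0,0]},{"xyz":[0,0,6],"rot":[0,0,0]},{"xyz":[0,0,9],"rot":[0,0,0]},{"xyz":[0,0,11],"rot":[0,0,0]},{"xyz":[0,0,12.5],"rot":[0,0,0]},{"xyz":[0,0,13.5],"rot":[0,0,0]},{"xyz":[0,0,13.5],"rot":[0,0,0]},{"xyz":[0,0,13.5],"rot":[0,0,0]}]'
python3 -m inch '[{"xyz":[0,0,0.5],"rot":[0,0,0]},{"xyz":[0,0,1],"rot":[0,0,0]},{"xyz":[0,0,1],"rot":[0,0,0]}]'
```

```text
t: 7.72
ee_pos: [375.4, -274.7, 109.1]
orientation: [-2.221, -2.221, 0.0]
ft_force: [0.3, 0.5, -0.7]
width: 29.8
grasp_force: 30.0
t: 7.97
ee_pos: [375.4, -274.8, 108.2]
orientation: [2.221, 2.221, 0.0]
ft_force: [-0.2, -0.0, -2.0]
width: 29.5
grasp_force: 30.0
```

```bash
python3 -m inch '[{"xyz":[0,0,0.4],"rot":[0,0,0]},{"xyz":[0,0,0.8],"rot":[0,0,0]},{"xyz":[0,0,0.8],"rot":[0,0,0]}]'; python3 -m inch '[{"xyz":[0,0,0.4],"rot":[0,0,0]},{"xyz":[0,0,0.4],"rot":[0,0,0]}]'
```

```text
t: 8.22
ee_pos: [375.5, -274.8, 107.5]
orientation: [2.221, 2.221, -0.0]
ft_force: [0.0, 0.2, 2.2]
width: 29.6
grasp_force: 30.0
t: 8.38
ee_pos: [375.5, -274.9, 107.5]
orientation: [2.221, 2.221, -0.0]
ft_force: [-1.9, 0.9, 6.1]
width: 29.5
grasp_force: 30.0
```

Contact at TCP z 107.5, as expected. I release, rise and travel to the conical flask.

```bash
python3 -m inch '[{"xyz":[0,0,-0.4],"rot":[0,0,0]},{"xyz":[0,0,-0.4],"rot":[0,0,0]},{"xyz":[0,0,-0.4],"rot":[0,0,0]},{"xyz":[0,0,-0.4],"rot":[0,0,0]},{"xyz":[0,0,-0.4],"rot":[0,0,0]},{"xyz":[0,0,-0.4],"rot":[0,0,0]},{"xyz":[0,0,-0.4],"rot":[0,0,0]},{"xyz":[0,0,-0.4],"rot":[0,0,0]},{"xyz":[0,0,-0.4],"rot":[0,0,0]},{"xyz":[0,0,-0.4],"rot":[0,0,0]}]' 0
python3 -m inch '[{"xyz":[0,0,-10],"rot":[0,0,0]},{"xyz":[0,0,-30],"rot":[0,0,0]},{"xyz":[0,0,-60],"rot":[0,0,0]},{"xyz":[0,0,-82],"rot":[0,0,0]},{"xyz":[0,0,-82],"rot":[0,0,0]}]'
python3 -m inch '[{"xyz":[562,233,0],"rot":[0,0,0]},{"xyz":[562,233,0],"rot":[0,0,0]},{"xyz":[562,233,0],"rot":[0,0,0]},{"xyz":[562,233,0],"rot":[0,0,0]},{"xyz":[562,233,0],"rot":[0,0,0]},{"xyz":[562,233,0],"rot":[0,0,0]},{"xyz":[562,233,0],"rot":[0,0,0]},{"xyz":[562,233,0],"rot":[0,0,0]},{"xyz":[562,233,0],"rot":[0,0,0]},{"xyz":[562,233,0],"rot":[0,0,0]}]'
python3 - <<'E'
from h import *
b=ctrl.get_image("top"); a=ctrl.get_image("side")
cv2.imwrite("pics/p2.png",np.hstack([cv2.resize(i[y:y+130,x:x+130,::-1],(390,390),interpolation=cv2.INTER_CUBIC) for i,x,y in((a,280,195),(b,350,170))]))
E
```

```text
t: 9.22
ee_pos: [375.4, -274.8, 107.4]
orientation: [2.221, 2.221, 0.0]
ft_force: [0.4, 0.8, -0.3]
width: 87.2
grasp_force: 0.0
t: 9.63
ee_pos: [377.6, -276.4, 194.0]
orientation: [2.216, 2.216, 0.002]
ft_force: [0.7, -0.6, -0.1]
width: 88.0
grasp_force: 0.0
t: 10.47
ee_pos: [535.0, 112.3, 189.3]
orientation: [-2.221, -2.222, 0.001]
ft_force: [0.8, -0.5, -1.0]
width: 87.9
grasp_force: 0.0
```

View pics/p2.png

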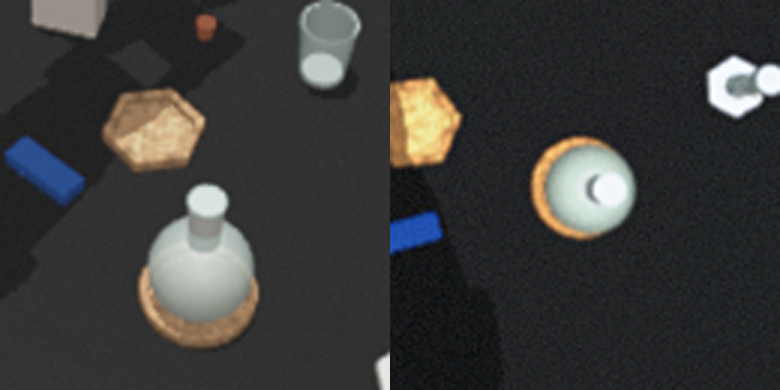

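The bulb flask stands upright and seated inside the large ring: in the top panel the bulb is at (590,187) and the ring at (583,187). Moving on to the conical flask.

```bash
python3 -m inch '[{"xyz":[177,74,0],"rot":[0,0,0]},{"xyz":[177,74,0],"rot":[0,0,0]},{"xyz":[177,74,0],"rot":[0,0,0]},{"xyz":[177,74,0],"rot":[0,0,0]},{"xyz":[177,74,0],"rot":[0,0,0]},{"xyz":[177,74,0],"rot":[0,0,0]},{"xyz":[177,74,0],"rot":[0,0,0]},{"xyz":[177,74,0],"rot":[0,0,0]},{"xyz":[177,74,0],"rot":[0,0,0]},{"xyz":[177,74,0],"rot":[0,0,0]}]'
```

```text
t: 11.4
ee_pos: [608.6, 285.6, 189.4]
orientation: [-2.223, -2.22, 0.001]
ft_force: [-0.1, 0.4, 1.0]
width: 87.9
grasp_force: 0.0
```

```bash
python3 -m inch '[{"xyz":[2,0,15],"rot":[0,0,0]},{"xyz":[2,0,40],"rot":[0,0,0]},{"xyz":[2,0,65],"rot":[0,0,0]},{"xyz":[2,0,85],"rot":[0,0,0]},{"xyz":[2,0,100],"rot":[0,0,0]},{"xyz":[2,0,112],"rot":[0,0,0]},{"xyz":[2,0,119],"rot":[0,0,0]},{"xyz":[2,0,119],"rot":[0,0,0]},{"xyz":[2,0,119],"rot":[0,0,0]}]'
python3 -m inch '[{"xyz":[0,0,0],"rot":[0,0,0]},{"xyz":[0,0,0],"rot":[0,0,0]},{"xyz":[0,0,0],"rot":[0,0,0]},{"xyz":[0,0,0],"rot":[0,0,0]},{"xyz":[0,0,0],"rot":[0,0,0]},{"xyz":[0,0,0],"rot":[0,0,0]},{"xyz":[0,0,0],"rot":[0,0,0]},{"xyz":[0,0,0],"rot":[0,0,0]},{"xyz":[0,0,0],"rot":[0,0,0]},{"xyz":[0,0,0],"rot":[0,0,0]},{"xyz":[0,0,0],"rot":[0,0,0]},{"xyz":[0,0,0],"rot":[0,0,0]}]' 255
```

```text
t: 12.15
ee_pos: [609.3, 289.2, 70.8]
orientation: [2.222, 2.221, 0.001]
ft_force: [-0.4, -0.0, 0.7]
width: 87.8
grasp_force: 0.0
t: 13.15
ee_pos: [608.9, 289.1, 70.3]
orientation: [-2.221, -2.221, 0.0]
ft_force: [-0.2, 0.4, -0.0]
width: 23.5
grasp_force: 30.0
```

Neck held (23.5 mm). I lift and carry it to the small cork holder.

```bash
python3 -m inch '[{"xyz":[0,0,-4],"rot":[0,0,0]},{"xyz":[0,0,-12],"rot":[0,0,0]},{"xyz":[0,0,-24],"rot":[0,0,0]},{"xyz":[0,0,-36],"rot":[0,0,0]},{"xyz":[0,0,-46],"rot":[0,0,0]},{"xyz":[0,0,-50],"rot":[0,0,0]},{"xyz":[0,0,-50],"rot":[0,0,0]},{"xyz":[0,0,-50],"rot":[0,0,0]}]'
python3 -m inch '[{"xyz":[-1,-10,0],"rot":[0,0,0]},{"xyz":[-2,-30,0],"rot":[0,0,0]},{"xyz":[-4,-58,0],"rot":[0,0,0]},{"xyz":[-6,-88,0],"rot":[0,0,0]},{"xyz":[-8,-118,0],"rot":[0,0,0]},{"xyz":[-10,-148,0],"rot":[0,0,0]},{"xyz":[-12,-178,0],"rot":[0,0,0]},{"xyz":[-14,-206,0],"rot":[0,0,0]},{"xyz":[-15,-228,0],"rot":[0,0,0]},{"xyz":[-16,-242,0],"rot":[0,0,0]},{"xyz":[-16,-247,0],"rot":[0,0,0]},{"xyz":[-16,-247,0],"rot":[0,0,0]}]'
python3 -m inch '[{"xyz":[0,0,4],"rot":[0,0,0]},{"xyz":[0,0,12],"rot":[0,0,0]},{"xyz":[0,0,20],"rot":[0,0,0]},{"xyz":[0,0,26],"rot":[0,0,0]},{"xyz":[0,0,28],"rot":[0,0,0]},{"xyz":[0,0,28],"rot":[0,0,0]},{"xyz":[0,0,28],"rot":[0,0,0]}]'
python3 - <<'E'
from h import *
a=ctrl.get_image("side"); b=ctrl.get_image("top")
cv2.imwrite("pics/p3.png",np.hstack([cv2.resize(i[y:y+130,x:x+130,::-1],(390,390),interpolation=cv2.INTER_CUBIC) for i,x,y in((a,190,90),(b,180,170))]))
E
```

```text
t: 13.82
ee_pos: [609.1, 289.2, 121.0]
orientation: [2.221, 2.221, 0.001]
ft_force: [-0.0, 0.3, -0.4]
width: 23.7
grasp_force: 30.0
t: 14.82
ee_pos: [361.1, 273.1, 120.3]
orientation: [-2.22, -2.222, 0.001]
ft_force: [0.5, 0.1, -1.7]
width: 23.8
grasp_force: 30.0
t: 15.4
ee_pos: [362.0, 273.0, 92.0]
orientation: [-2.222, -2.221, 0.001]
ft_force: [-1.1, -0.2, -0.2]
width: 23.3
grasp_force: 30.0
```

View pics/p3.png

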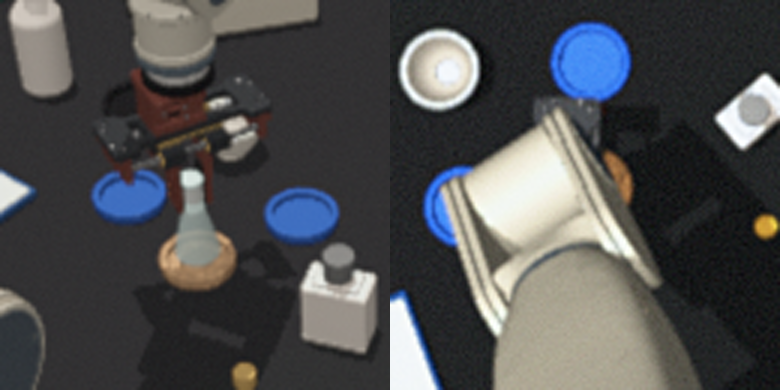

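The conical flask hangs over the cork ring: in the side panel its base is at (196,250) and the ring at (197,262), and the blue rings sit well apart. Lowering it.

```bash
python3 -m inch '[{"xyz":[0,0,3],"rot":[0,0,0]},{"xyz":[0,0,7],"rot":[0,0,0]},{"xyz":[0,0,10],"rot":[0,0,0]},{"xyz":[0,0,12.5],"rot":[0,0,0]},{"xyz":[0,0,14.5],"rot":[0,0,0]},{"xyz":[0,0,15.5],"rot":[0,0,0]},{"xyz":[0,0,15.5],"rot":[0,0,0]},{"xyz":[0,0,15.5],"rot":[0,0,0]}]'
python3 -m inch '[{"xyz":[0,0,0.4],"rot":[0,0,0]},{"xyz":[0,0,0.8],"rot":[0,0,0]},{"xyz":[0,0,0.8],"rot":[0,0,0]}]'
python3 -m inch '[{"xyz":[0,0,0.4],"rot":[0,0,0]},{"xyz":[0,0,0.4],"rot":[0,0,0]}]'
```

```text
t: 16.17
ee_pos: [362.0, 273.2, 76.8]
orientation: [2.221, 2.222, -0.0]
ft_force: [-0.7, -0.1, -0.6]
width: 23.6
grasp_force: 30.0
t: 16.42
ee_pos: [362.0, 273.2, 76.1]
orientation: [2.221, 2.221, 0.0]
ft_force: [-0.5, 1.2, -1.1]
width: 23.3
grasp_force: 30.0
t: 16.58
ee_pos: [362.0, 273.2, 75.7]
orientation: [2.221, 2.221, 0.0]
ft_force: [0.2, 0.3, -2.0]
width: 23.4
grasp_force: 30.0
```

```bash
python3 -m inch '[{"xyz":[0,0,0.4],"rot":[0,0,0]},{"xyz":[0,0,0.7],"rot":[0,0,0]},{"xyz":[0,0,0.7],"rot":[0,0,0]}]'
```

```text
t: 16.83
ee_pos: [362.0, 273.2, 75.2]
orientation: [-2.221, -2.221, -0.0]
ft_force: [-0.7, 0.4, 3.5]
width: 23.4
grasp_force: 30.0
```

Contact. I release, rise and travel to the cylinder.

```bash
python3 -m inch '[{"xyz":[0,0,-0.3],"rot":[0,0,0]},{"xyz":[0,0,-0.3],"rot":[0,0,0]},{"xyz":[0,0,-0.3],"rot":[0,0,0]},{"xyz":[0,0,-0.3],"rot":[0,0,0]},{"xyz":[0,0,-0.3],"rot":[0,0,0]},{"xyz":[0,0,-0.3],"rot":[0,0,0]},{"xyz":[0,0,-0.3],"rot":[0,0,0]},{"xyz":[0,0,-0.3],"rot":[0,0,0]},{"xyz":[0,0,-0.3],"rot":[0,0,0]},{"xyz":[0,0,-0.3],"rot":[0,0,0]}]' 0
python3 -m inch '[{"xyz":[0,0,-10],"rot":[0,0,0]},{"xyz":[0,0,-30],"rot":[0,0,0]},{"xyz":[0,0,-60],"rot":[0,0,0]},{"xyz":[0,0,-95],"rot":[0,0,0]},{"xyz":[0,0,-120],"rot":[0,0,0]},{"xyz":[0,0,-120],"rot":[0,0,0]}]'
python3 -m inch '[{"xyz":[-358,65,0],"rot":[0,0,0]},{"xyz":[-358,65,0],"rot":[0,0,0]},{"xyz":[-358,65,0],"rot":[0,0,0]},{"xyz":[-358,65,0],"rot":[0,0,0]},{"xyz":[-358,65,0],"rot":[0,0,0]},{"xyz":[-358,65,0],"rot":[0,0,0]},{"xyz":[-358,65,0],"rot":[0,0,0]},{"xyz":[-358,65,0],"rot":[0,0,0]},{"xyz":[-358,65,0],"rot":[0,0,0]},{"xyz":[-358,65,0],"rot":[0,0,0]}]'
python3 -m inch '[{"xyz":[-357,65,0],"rot":[0,0,0]},{"xyz":[-357,65,0],"rot":[0,0,0]},{"xyz":[-357,65,0],"rot":[0,0,0]},{"xyz":[-357,65,0],"rot":[0,0,0]},{"xyz":[-357,65,0],"rot":[0,0,0]},{"xyz":[-357,65,0],"rot":[0,0,0]},{"xyz":[-357,65,0],"rot":[0,0,0]},{"xyz":[-357,65,0],"rot":[0,0,0]},{"xyz":[-357,65,0],"rot":[0,0,0]},{"xyz":[-357,65,0],"rot":[0,0,0]},{"xyz":[-357,65,0],"rot":[0,0,0]},{"xyz":[-357,65,0],"rot":[0,0,0]}]'
python3 - <<'E'
from h import *
a=ctrl.get_image("side"); b=ctrl.get_image("top"); print(ctrl.get_obs()["ee_pos"])
cv2.imwrite("pics/p4.png",np.hstack([cv2.resize(i[y:y+130,x:x+130,::-1],(390,390),interpolation=cv2.INTER_CUBIC) for i,x,y in((a,190,90),(b,180,170))]))
E
```

```text
t: 17.67
ee_pos: [362.0, 273.2, 75.3]
orientation: [-2.221, -2.221, -0.0]
ft_force: [0.8, -0.6, 0.1]
width: 85.7
grasp_force: 0.0
t: 18.17
ee_pos: [364.5, 275.0, 200.7]
orientation: [2.22, 2.22, 0.014]
ft_force: [0.5, -0.5, 1.5]
width: 87.8
grasp_force: 0.0
t: 19.0
ee_pos: [428.0, -89.2, 195.5]
orientation: [2.225, 2.215, 0.0]
ft_force: [0.1, -0.1, -0.3]
width: 88.0
grasp_force: 0.0
t: 20.0
ee_pos: [491.5, -440.2, 194.5]
orientation: [-2.22, -2.22, -0.0]
ft_force: [0.1, -0.2, -0.4]
width: 87.8
grasp_force: 0.0
[ 491.76544498 -439.895856    195.08343143]
```

View pics/p4.png

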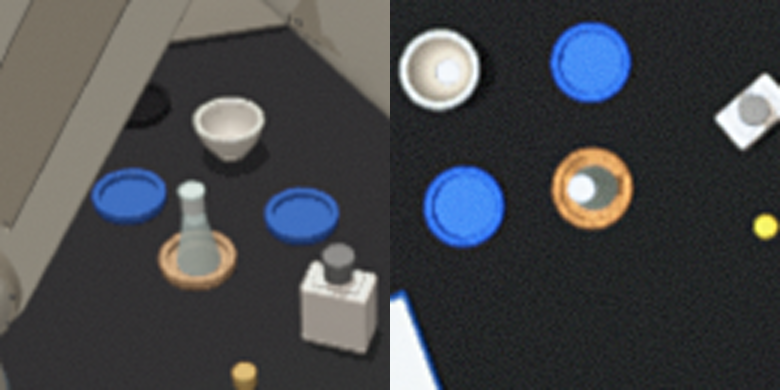

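```bash
python3 - <<'E'
from h import *
p=cv2.imread("pics/p4.png")
for nm,z,a,b in(("lip",112,(581,188),(191,189)),):
    t=(180+(a[0]-390)/3,170+a[1]/3); s=(190+b[0]/3,90+b[1]/3)
    P,e=tri(ray("top",*t),ray("side",*s)); print(P.round(1),round(e,1),plane("top",*t,z).round(1),plane("side",*s,z).round(1))
# where the seated base and ring should project, crop pixels
for q,r,z in(((362,273),26,5),((361.5,271.5),35,14),((361.5,271.5),35,5)):
    for n,x0,y0,o in(("top",180,170,390),("side",190,90,0)):
        print(n,r,z,[np.round(((proj(n,[q[0]+r*np.cos(f),q[1]+r*np.sin(f),z])[0]-x0)*3+o,(proj(n,[q[0]+r*np.cos(f),q[1]+r*np.sin(f),z])[1]-y0)*3)).astype(int).tolist() for f in np.arange(4)*np.pi/2])
c=cv2.hconcat([cv2.resize(p[140:240,540:650],(600,545),interpolation=cv2.INTER_CUBIC)]); cv2.imwrite("pics/p4z.png",c)
E
```

```text
[362.5 270.2 112.9] 4.3 [360.5 271.3 112. ] [364.8 270.2 112. ]
top 26 5 [[593, 162], [569, 185], [592, 210], [616, 186]]
side 26 5 [[216, 252], [185, 246], [174, 267], [205, 273]]
top 35 14 [[594, 154], [561, 186], [592, 219], [625, 187]]
side 35 14 [[222, 244], [182, 237], [167, 265], [208, 273]]
top 35 5 [[595, 154], [562, 185], [593, 218], [626, 187]]
side 35 5 [[223, 250], [182, 242], [167, 271], [209, 279]]
```

View pics/p4z.png

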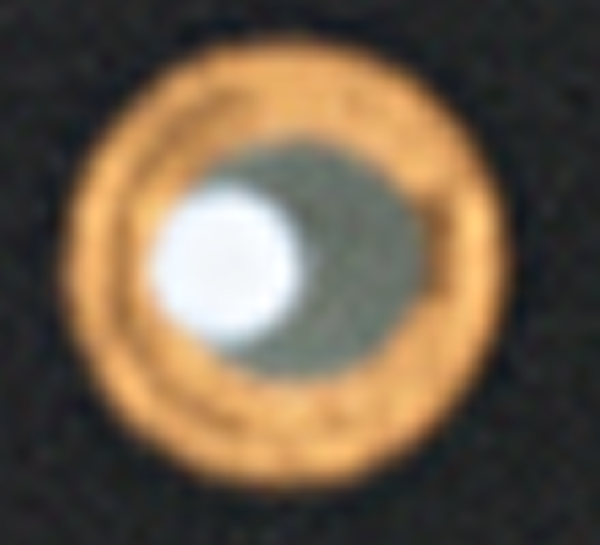

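The conical flask is upright inside the cork ring: its base at crop (300,260) is within the ring at (287,265), and the lip triangulates to z 113. Grasping the cylinder now.

```bash
python3 -m inch '[{"xyz":[-2,0,15],"rot":[0,0,0]},{"xyz":[-2,0,40],"rot":[0,0,0]},{"xyz":[-2,0,65],"rot":[0,0,0]},{"xyz":[-2,0,85],"rot":[0,0,0]},{"xyz":[-2,0,100],"rot":[0,0,0]},{"xyz":[-2,0,110],"rot":[0,0,0]},{"xyz":[-2,0,114],"rot":[0,0,0]},{"xyz":[-2,0,114],"rot":[0,0,0]},{"xyz":[-2,0,114],"rot":[0,0,0]}]'
python3 -m inch '[{"xyz":[0,0,0],"rot":[0,0,0]},{"xyz":[0,0,0],"rot":[0,0,0]},{"xyz":[0,0,0],"rot":[0,0,0]},{"xyz":[0,0,0],"rot":[0,0,0]},{"xyz":[0,0,0],"rot":[0,0,0]},{"xyz":[0,0,0],"rot":[0,0,0]},{"xyz":[0,0,0],"rot":[0,0,0]},{"xyz":[0,0,0],"rot":[0,0,0]},{"xyz":[0,0,0],"rot":[0,0,0]},{"xyz":[0,0,0],"rot":[0,0,0]},{"xyz":[0,0,0],"rot":[0,0,0]},{"xyz":[0,0,0],"rot":[0,0,0]}]' 255
```

```text
t: 20.85
ee_pos: [492.5, -443.7, 82.1]
orientation: [2.22, 2.221, 0.0]
ft_force: [0.1, 0.3, 0.5]
width: 87.8
grasp_force: 0.0
t: 21.85
ee_pos: [491.8, -443.7, 81.1]
orientation: [-2.221, -2.221, 0.0]
ft_force: [-0.3, 0.7, -1.1]
width: 25.4
grasp_force: 30.0
```

Tube held (25.4 mm). Lift and carry to the hexagonal holder.

```bash
python3 -m inch '[{"xyz":[0,0,-4],"rot":[0,0,0]},{"xyz":[0,0,-14],"rot":[0,0,0]},{"xyz":[0,0,-30],"rot":[0,0,0]},{"xyz":[0,0,-50],"rot":[0,0,0]},{"xyz":[0,0,-70],"rot":[0,0,0]},{"xyz":[0,0,-88],"rot":[0,0,0]},{"xyz":[0,0,-97],"rot":[0,0,0]},{"xyz":[0,0,-100],"rot":[0,0,0]},{"xyz":[0,0,-100],"rot":[0,0,0]}]'
python3 -m inch '[{"xyz":[10,0,0],"rot":[0,0,0]},{"xyz":[30,0,0],"rot":[0,0,0]},{"xyz":[58,0,0],"rot":[0,0,0]},{"xyz":[88,0,0],"rot":[0,0,0]},{"xyz":[118,0,0],"rot":[0,0,0]},{"xyz":[148,0,0],"rot":[0,0,0]},{"xyz":[178,0,0],"rot":[0,0,0]},{"xyz":[208,-5,0],"rot":[0,0,0]},{"xyz":[238,-12,0],"rot":[0,0,0]},{"xyz":[268,-22,0],"rot":[0,0,0]},{"xyz":[298,-32,0],"rot":[0,0,0]},{"xyz":[324,-41,0],"rot":[0,0,0]}]'
python3 -m inch '[{"xyz":[16,-5,0],"rot":[0,0,0]},{"xyz":[25,-8,0],"rot":[0,0,0]},{"xyz":[29,-9,0],"rot":[0,0,0]},{"xyz":[29,-9,0],"rot":[0,0,0]},{"xyz":[29,-9,10],"rot":[0,0,0]},{"xyz":[29,-9,25],"rot":[0,0,0]},{"xyz":[29,-9,40],"rot":[0,0,0]},{"xyz":[29,-9,55],"rot":[0,0,0]},{"xyz":[29,-9,67],"rot":[0,0,0]},{"xyz":[29,-9,75],"rot":[0,0,0]},{"xyz":[29,-9,75],"rot":[0,0,0]},{"xyz":[29,-9,75],"rot":[0,0,0]}]'
python3 - <<'E'
from h import *
a=ctrl.get_image("side"); b=ctrl.get_image("top")
cv2.imwrite("pics/p5.png",np.hstack([cv2.resize(i[y:y+130,x:x+130,::-1],(390,390),interpolation=cv2.INTER_CUBIC) for i,x,y in((a,265,155),(b,290,150))]))
E
```

```text
t: 22.6
ee_pos: [492.2, -444.1, 182.3]
orientation: [2.22, 2.22, 0.0]
ft_force: [0.2, -0.1, -2.0]
width: 25.6
grasp_force: 30.0
t: 23.6
ee_pos: [448.7, -117.4, 180.0]
orientation: [-2.219, -2.22, 0.002]
ft_force: [-0.0, 0.3, -0.9]
width: 25.5
grasp_force: 30.0
t: 24.6
ee_pos: [441.8, -91.3, 105.7]
orientation: [-2.222, -2.22, 0.001]
ft_force: [0.6, 0.1, -1.7]
width: 25.6
grasp_force: 30.0
```

View pics/p5.png

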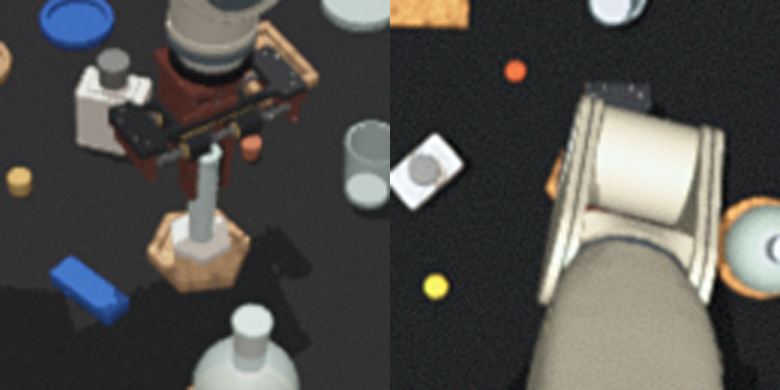

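The foot hangs over the hexagon: in the side panel it is at (200,238) and the holder at (199,250), which fits the remaining 20 mm of height. Lowering it.

```bash
python3 -m inch '[{"xyz":[0,0,3],"rot":[0,0,0]},{"xyz":[0,0,7],"rot":[0,0,0]},{"xyz":[0,0,11],"rot":[0,0,0]},{"xyz":[0,0,14.5],"rot":[0,0,0]},{"xyz":[0,0,17],"rot":[0,0,0]},{"xyz":[0,0,18.5],"rot":[0,0,0]},{"xyz":[0,0,18.5],"rot":[0,0,0]},{"xyz":[0,0,18.5],"rot":[0,0,0]}]'
python3 -m inch '[{"xyz":[0,0,0.4],"rot":[0,0,0]},{"xyz":[0,0,0.7],"rot":[0,0,0]},{"xyz":[0,0,0.7],"rot":[0,0,0]}]'
```

```text
t: 25.37
ee_pos: [441.9, -90.8, 87.7]
orientation: [-2.221, -2.221, 0.0]
ft_force: [0.2, -1.1, -1.6]
width: 26.0
grasp_force: 30.0
t: 25.62
ee_pos: [442.1, -90.9, 87.1]
orientation: [2.221, 2.221, 0.0]
ft_force: [-1.0, 0.2, -1.1]
width: 25.3
grasp_force: 30.0
```

```bash
python3 -m inch '[{"xyz":[0,0,0.4],"rot":[0,0,0]},{"xyz":[0,0,0.7],"rot":[0,0,0]},{"xyz":[0,0,0.7],"rot":[0,0,0]}]'; python3 -m inch '[{"xyz":[0,0,0.4],"rot":[0,0,0]},{"xyz":[0,0,0.4],"rot":[0,0,0]}]'
```

```text
t: 25.87
ee_pos: [441.9, -90.8, 86.4]
orientation: [-2.222, -2.221, -0.0]
ft_force: [0.1, -1.0, -1.0]
width: 25.6
grasp_force: 30.0
t: 26.03
ee_pos: [442.0, -90.9, 86.0]
orientation: [2.221, 2.221, 0.0]
ft_force: [-0.9, 0.1, -1.8]
width: 25.6
grasp_force: 30.0
```

```bash
python3 -m inch '[{"xyz":[0,0,0.4],"rot":[0,0,0]},{"xyz":[0,0,0.4],"rot":[0,0,0]}]'; python3 -m inch '[{"xyz":[0,0,0.3],"rot":[0,0,0]},{"xyz":[0,0,0.3],"rot":[0,0,0]}]'
```

```text
t: 26.2
ee_pos: [442.0, -90.9, 86.0]
orientation: [2.221, 2.221, 0.0]
ft_force: [-1.1, -0.1, 6.1]
width: 25.2
grasp_force: 30.0
t: 26.37
ee_pos: [442.0, -90.9, 85.9]
orientation: [2.221, 2.221, 0.0]
ft_force: [-2.2, 0.1, 10.4]
width: 25.6
grasp_force: 30.0
```

Contact. I release, rise, then move over the bottle while turning to its short axis (43°).

```bash
python3 -m inch '[{"xyz":[0,0,-0.6],"rot":[0,0,0]},{"xyz":[0,0,-0.6],"rot":[0,0,0]},{"xyz":[0,0,-0.6],"rot":[0,0,0]},{"xyz":[0,0,-0.6],"rot":[0,0,0]},{"xyz":[0,0,-0.6],"rot":[0,0,0]},{"xyz":[0,0,-0.6],"rot":[0,0,0]},{"xyz":[0,0,-0.6],"rot":[0,0,0]},{"xyz":[0,0,-0.6],"rot":[0,0,0]},{"xyz":[0,0,-0.6],"rot":[0,0,0]},{"xyz":[0,0,-0.6],"rot":[0,0,0]}]' 0
python3 -m inch '[{"xyz":[0,0,-10],"rot":[0,0,0]},{"xyz":[0,0,-30],"rot":[0,0,0]},{"xyz":[0,0,-60],"rot":[0,0,0]},{"xyz":[0,0,-90],"rot":[0,0,0]},{"xyz":[0,0,-110],"rot":[0,0,0]},{"xyz":[0,0,-110],"rot":[0,0,0]}]'
python3 -m inch '[{"xyz":[188,6,0],"rot":[0,0,-0.75]},{"xyz":[188,6,0],"rot":[0,0,-0.75]},{"xyz":[188,6,0],"rot":[0,0,-0.75]},{"xyz":[188,6,0],"rot":[0,0,-0.75]},{"xyz":[188,6,0],"rot":[0,0,-0.75]},{"xyz":[188,6,0],"rot":[0,0,-0.75]},{"xyz":[188,6,0],"rot":[0,0,-0.75]},{"xyz":[188,6,0],"rot":[0,0,-0.75]},{"xyz":[188,6,0],"rot":[0,0,-0.75]},{"xyz":[188,6,0],"rot":[0,0,-0.75]},{"xyz":[188,6,0],"rot":[0,0,-0.75]},{"xyz":[188,6,0],"rot":[0,0,-0.75]}]'
python3 - <<'E'
from h import *
a=ctrl.get_image("side"); b=ctrl.get_image("top"); print(ctrl.get_obs()["ee_pos"])
cv2.imwrite("pics/p6.png",np.hstack([cv2.resize(i[y:y+130,x:x+130,::-1],(390,390),interpolation=cv2.INTER_CUBIC) for i,x,y in((a,265,135),(b,290,150))]))
E
```

```text
t: 27.2
ee_pos: [441.9, -90.8, 85.9]
orientation: [-2.221, -2.221, 0.0]
ft_force: [0.5, -0.2, 0.2]
width: 86.6
grasp_force: 0.0
t: 27.7
ee_pos: [444.5, -91.4, 200.4]
orientation: [2.217, 2.217, 0.006]
ft_force: [0.4, -0.1, -0.5]
width: 87.5
grasp_force: 0.0
t: 28.7
ee_pos: [448.0, 96.6, 195.9]
orientation: [-1.257, -2.879, 0.0]
ft_force: [-0.4, -0.8, 0.3]
width: 87.7
grasp_force: 0.0
[448.0035654   96.77447801 195.89519848]
```

View pics/p6.png

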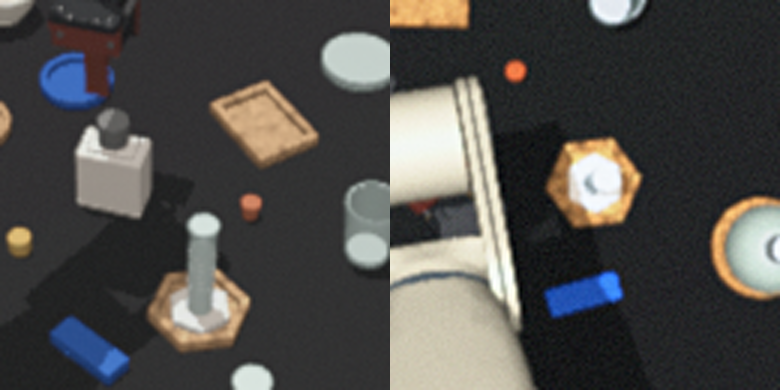

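The cylinder stands upright in the hexagonal holder: in the top panel the foot is at (595,183) and the hexagon at (594,183). The bottle is next, gripped across its 44 mm body.

```bash
python3 -m inch '[{"xyz":[0,0,15],"rot":[0,0,0]},{"xyz":[0,0,40],"rot":[0,0,0]},{"xyz":[0,0,65],"rot":[0,0,0]},{"xyz":[0,0,90],"rot":[0,0,0]},{"xyz":[0,0,110],"rot":[0,0,0]},{"xyz":[0,0,125],"rot":[0,0,0]},{"xyz":[0,0,136],"rot":[0,0,0]},{"xyz":[0,0,142],"rot":[0,0,0]},{"xyz":[0,0,144],"rot":[0,0,0]},{"xyz":[0,0,144],"rot":[0,0,0]},{"xyz":[0,0,144],"rot":[0,0,0]}]'
python3 -m inch '[{"xyz":[0,0,0],"rot":[0,0,0]},{"xyz":[0,0,0],"rot":[0,0,0]},{"xyz":[0,0,0],"rot":[0,0,0]},{"xyz":[0,0,0],"rot":[0,0,0]},{"xyz":[0,0,0],"rot":[0,0,0]},{"xyz":[0,0,0],"rot":[0,0,0]},{"xyz":[0,0,0],"rot":[0,0,0]},{"xyz":[0,0,0],"rot":[0,0,0]},{"xyz":[0,0,0],"rot":[0,0,0]},{"xyz":[0,0,0],"rot":[0,0,0]},{"xyz":[0,0,0],"rot":[0,0,0]},{"xyz":[0,0,0],"rot":[0,0,0]}]' 255
```

```text
t: 29.72
ee_pos: [448.4, 97.2, 52.4]
orientation: [1.253, 2.88, 0.001]
ft_force: [0.5, 0.5, -0.7]
width: 87.5
grasp_force: 0.0
t: 30.72
ee_pos: [447.8, 97.1, 51.9]
orientation: [-1.253, -2.881, 0.0]
ft_force: [-1.0, -0.5, 1.0]
width: 43.6
grasp_force: 29.9
```

Body held (43.6 mm). Lift, carry and turn back to line up with the oblong holder at (650,107).

```bash
python3 -m inch '[{"xyz":[0,0,-4],"rot":[0,0,0]},{"xyz":[0,0,-12],"rot":[0,0,0]},{"xyz":[0,0,-24],"rot":[0,0,0]},{"xyz":[0,0,-36],"rot":[0,0,0]},{"xyz":[0,0,-46],"rot":[0,0,0]},{"xyz":[0,0,-50],"rot":[0,0,0]},{"xyz":[0,0,-50],"rot":[0,0,0]},{"xyz":[0,0,-50],"rot":[0,0,0]}]'
python3 -m inch '[{"xyz":[-4,5,0],"rot":[0,0,0.03]},{"xyz":[-13,15,0],"rot":[0,0,0.08]},{"xyz":[-26,31,0],"rot":[0,0,0.16]},{"xyz":[-42,50,0],"rot":[0,0,0.25]},{"xyz":[-59,70,0],"rot":[0,0,0.34]},{"xyz":[-76,90,0],"rot":[0,0,0.44]},{"xyz":[-92,110,0],"rot":[0,0,0.54]},{"xyz":[-107,128,0],"rot":[0,0,0.63]},{"xyz":[-119,142,0],"rot":[0,0,0.69]},{"xyz":[-127,151,0],"rot":[0,0,0.73]},{"xyz":[-130,155,0],"rot":[0,0,0.75]},{"xyz":[-130,155,0],"rot":[0,0,0.75]}]'
python3 -m inch '[{"xyz":[0,0,4],"rot":[0,0,0]},{"xyz":[0,0,12],"rot":[0,0,0]},{"xyz":[0,0,20],"rot":[0,0,0]},{"xyz":[0,0,24],"rot":[0,0,0]},{"xyz":[0,0,24],"rot":[0,0,0]},{"xyz":[0,0,24],"rot":[0,0,0]}]'
python3 - <<'E'
from h import *
a=ctrl.get_image("side"); print(ctrl.get_obs()["ee_pos"],ctrl.get_obs()["orientation"])
cv2.imwrite("pics/p7.png",cv2.resize(a[100:230,290:420,::-1],(585,585),interpolation=cv2.INTER_CUBIC))
E
```

```text
t: 31.38
ee_pos: [448.1, 97.2, 102.1]
orientation: [1.253, 2.88, 0.001]
ft_force: [-0.0, -0.9, -3.0]
width: 44.0
grasp_force: 29.9
t: 32.38
ee_pos: [650.2, 107.6, 100.8]
orientation: [-2.222, -2.22, 0.001]
ft_force: [-0.1, -0.4, -1.2]
width: 44.1
grasp_force: 29.9
t: 32.88
ee_pos: [649.4, 107.7, 77.3]
orientation: [-2.221, -2.221, 0.001]
ft_force: [0.3, -0.0, -2.1]
width: 43.6
grasp_force: 29.9
[649.83673105 107.69483768  77.77259023] [-2.22117755e+00 -2.22148049e+00  3.55712618e-04]
```

View pics/p7.png

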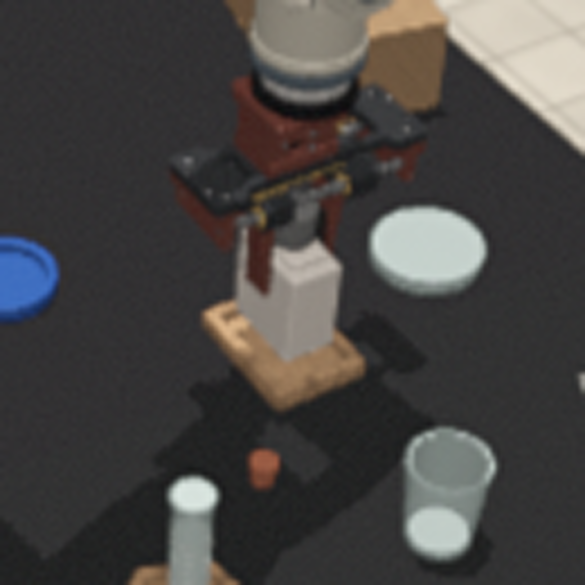

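The bottle is lined up over the oblong holder: in the crop its lower near corner is at (288,360) and the holder's near corner at (283,400). I check these numerically against the geometry.

```bash
python3 - <<'E'
from h import *
f=lambda P:np.round((np.array(proj("side",P))-[290,100])*4.5)
print("bottle base corner expect",f([649.8-22,107.6-36,25.5]),"holder corner top",f([650-39,107-53,14]),"bottom",f([650-39,107-53,0]),"right corner top",f([689,54,14]),"left",f([611,160,14]))
E
python3 -m inch '[{"xyz":[0,0,3],"rot":[0,0,0]},{"xyz":[0,0,6],"rot":[0,0,0]},{"xyz":[0,0,8],"rot":[0,0,0]},{"xyz":[0,0,9],"rot":[0,0,0]},{"xyz":[0,0,9],"rot":[0,0,0]}]'
```

```text
bottle base corner expect [281. 364.] holder corner top [275. 398.] bottom [273. 411.] right corner top [361. 362.] left [199. 313.]
t: 33.35
ee_pos: [649.8, 107.7, 68.5]
orientation: [-2.221, -2.221, 0.001]
ft_force: [-0.8, 0.4, -1.8]
width: 43.8
grasp_force: 29.9
```

Bottle and holder show the same small pixel shift, so they are aligned relative to each other. Lowering the rest.

```bash
python3 -m inch '[{"xyz":[0,0,3],"rot":[0,0,0]},{"xyz":[0,0,6],"rot":[0,0,0]},{"xyz":[0,0,8.5],"rot":[0,0,0]},{"xyz":[0,0,10],"rot":[0,0,0]},{"xyz":[0,0,10.5],"rot":[0,0,0]},{"xyz":[0,0,10.5],"rot":[0,0,0]},{"xyz":[0,0,10.5],"rot":[0,0,0]}]'
python3 -m inch '[{"xyz":[0,0,0.4],"rot":[0,0,0]},{"xyz":[0,0,0.7],"rot":[0,0,0]},{"xyz":[0,0,0.7],"rot":[0,0,0]}]'
```

```text
t: 33.93
ee_pos: [650.0, 107.7, 58.4]
orientation: [-2.221, -2.221, -0.0]
ft_force: [0.1, -0.4, -2.7]
width: 43.7
grasp_force: 29.9
t: 34.18
ee_pos: [650.0, 107.7, 57.7]
orientation: [2.221, 2.221, 0.0]
ft_force: [0.3, -0.0, -2.1]
width: 44.4
grasp_force: 29.9
```

```bash
python3 -m inch '[{"xyz":[0,0,0.4],"rot":[0,0,0]},{"xyz":[0,0,0.4],"rot":[0,0,0]}]'
```

```text
t: 34.35
ee_pos: [650.0, 107.7, 57.3]
orientation: [2.221, 2.221, -0.0]
ft_force: [-0.1, 0.2, -2.4]
width: 44.0
grasp_force: 29.9
```

```bash
python3 -m inch '[{"xyz":[0,0,0.4],"rot":[0,0,0]},{"xyz":[0,0,0.4],"rot":[0,0,0]}]'; python3 -m inch '[{"xyz":[0,0,0.3],"rot":[0,0,0]},{"xyz":[0,0,0.3],"rot":[0,0,0]}]'
```

```text
t: 34.52
ee_pos: [650.0, 107.7, 56.9]
orientation: [2.221, 2.221, 0.0]
ft_force: [-0.1, 0.3, -1.1]
width: 43.8
grasp_force: 29.9
t: 34.68
ee_pos: [650.0, 107.7, 56.9]
orientation: [2.221, 2.221, 0.0]
ft_force: [-1.6, -0.7, 2.8]
width: 44.1
grasp_force: 29.9
```

Contact at z 56.9, as expected. I release, rise clear and check the result with numbers.

```bash
python3 -m inch '[{"xyz":[0,0,-0.2],"rot":[0,0,0]},{"xyz":[0,0,-0.2],"rot":[0,0,0]},{"xyz":[0,0,-0.2],"rot":[0,0,0]},{"xyz":[0,0,-0.2],"rot":[0,0,0]},{"xyz":[0,0,-0.2],"rot":[0,0,0]},{"xyz":[0,0,-0.2],"rot":[0,0,0]},{"xyz":[0,0,-0.2],"rot":[0,0,0]},{"xyz":[0,0,-0.2],"rot":[0,0,0]},{"xyz":[0,0,-0.2],"rot":[0,0,0]},{"xyz":[0,0,-0.2],"rot":[0,0,0]}]' 0
python3 -m inch '[{"xyz":[0,0,-10],"rot":[0,0,0]},{"xyz":[0,0,-30],"rot":[0,0,0]},{"xyz":[0,0,-60],"rot":[0,0,0]},{"xyz":[0,0,-95],"rot":[0,0,0]},{"xyz":[0,0,-130],"rot":[0,0,0]},{"xyz":[0,0,-150],"rot":[0,0,0]},{"xyz":[0,0,-150],"rot":[0,0,0]}]'
python3 -m inch '[{"xyz":[300,-200,0],"rot":[0,0,0]},{"xyz":[300,-200,0],"rot":[0,0,0]},{"xyz":[300,-200,0],"rot":[0,0,0]},{"xyz":[300,-200,0],"rot":[0,0,0]},{"xyz":[300,-200,0],"rot":[0,0,0]},{"xyz":[300,-200,0],"rot":[0,0,0]},{"xyz":[300,-200,0],"rot":[0,0,0]},{"xyz":[300,-200,0],"rot":[0,0,0]},{"xyz":[300,-200,0],"rot":[0,0,0]},{"xyz":[300,-200,0],"rot":[0,0,0]},{"xyz":[300,-200,0],"rot":[0,0,0]}]'
python3 - <<'E'
from h import *
b=cv2.cvtColor(ctrl.get_image("top"),cv2.COLOR_RGB2HSV)
m=np.zeros(b.shape[:2],np.uint8); m[125:165,275:325]=cv2.inRange(b,(0,0,60),(180,59,255))[125:165,275:325]
m=cv2.morphologyEx(m,cv2.MORPH_CLOSE,np.ones((5,5)))
c=max(cv2.findContours(m,0,1)[0],key=cv2.contourArea)
print(cv2.minAreaRect(np.array([plane("top",*p,87)[:2] for p in c[:,0]],np.float32)))
g=cv2.cvtColor(ctrl.get_image("side"),cv2.COLOR_RGB2GRAY); g0=cv2.imread("pics/side0.png",0)
t=cv2.imread("pics/top0.png",0); t1=cv2.cvtColor(ctrl.get_image("top"),cv2.COLOR_RGB2GRAY)
for n,x,y in(("beaker",366,148),("mortar",196,193)): print(n,"top diff",cv2.absdiff(t,t1)[y-12:y+12,x-12:x+12].mean())
print(ctrl.get_obs()["ee_pos"])
E
```

```text
t: 35.52
ee_pos: [650.0, 107.7, 56.8]
orientation: [2.221, 2.221, 0.0]
ft_force: [0.1, -0.3, -0.1]
width: 87.7
grasp_force: 0.0
t: 36.1
ee_pos: [653.1, 108.2, 213.5]
orientation: [2.217, 2.217, 0.012]
ft_force: [1.5, 0.5, 0.1]
width: 87.4
grasp_force: 0.0
t: 37.02
ee_pos: [448.8, 408.5, 206.4]
orientation: [2.218, 2.225, -0.001]
ft_force: [-0.1, -0.6, -0.7]
width: 87.9
grasp_force: 0.0
((644.9514770507812, 108.99445343017578), (51.33153533935547, 69.970703125), 1.430698275566101)
beaker top diff 2.7118055555555554
mortar top diff 62.4375
[450.46513181 406.61741095 206.52215027]
```

```bash
python3 -c "
from workcell import ctrl
print(ctrl.close_job())"
```

```text
the job is handed in; nothing more can be done
None
```

I put all four pieces in their matching cork holders, saw the two flasks and the cylinder upright and checked the bottle by measurement only, moved neither the beaker nor the mortar on purpose, and handed the job in at about 37 s.

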